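# Sort checked storage boxes by their lid tag

## Robot

A 6-joint arm with a two-finger parallel gripper is mounted at the origin on the work surface. World frame = base frame: x ahead of the robot, y to its left, z up, the work surface at z = 0. Lengths are in m, angles in rad, forces in N, time in s.
With the tool pointing down it reaches from about 0.3 to 0.875 m from the base axis. Payload 6.4 kg.
Tool frame: the origin (TCP) lies on the centre line of the jaws, within the pads' length; the fingertips stand 11 mm ahead of it and the grasp point (between the pads) lies 8 mm behind it; z points along the fingers, y is the direction in which the jaws open and shut (so a half turn about z gives the same grasp; the last joint's range is limited). The gripper opens to 85 mm and grips with 20 to 120 N. Pads are 22 mm wide; open, the fingers measure 114 mm over their backs; the gripper's body (76 mm by 85 mm) begins 54 mm behind the grasp point. The pads swing forward as they close: fully open they stand 13 mm farther back than shut.
Start: joints at [-1.392, 0.181, 1.607, -0, 1.354, -0.206], TCP at [0.216, -0.533, 0.242] pointing down, gripper open.
Joint ranges: [-2.99, 2.99], [-0.89, 2.07], [0.3, 2.58], [-1.14, 4.28], [0, 2.63], [-3.12, 3.12]. Speed limits (rad/s): [2.57, 2.57, 3.01, 3.14, 3.14, 3.14].

## Interface

Orientations are given as [roll, pitch, yaw] about the fixed x, y, z axes, in that order (R = Rz(yaw) Ry(pitch) Rx(roll)).
In Python, from workcell import manip gives the robot as it stands. The module is installed in compiled form; this text tells all that it offers.
- The arm moves only by the tool apply_moves, never from a script. Its argument "motion" is a list of rows, each a list of 7 numbers: the opening, from -1 (shut) to 1 (fully open), then the shift along the tool's x, y, z in m, then the turn, a rotation vector about the tool's x, y, z in rad. In form: [[claw, tx, ty, tz, ax, ay, az], ...]. A call has 1 to 10 rows; each row is the pose to reach, as a shift and turn from the pose commanded when the call began, along the tool's axes at that moment; what a row does not reach only later rows make up. A row lasts 1/10 s, in which the tool goes at most 50 mm and 8.59 degrees, less where a joint would pass 70% of its speed; a pose out of reach is approached as far as the arm can. A call with a gripper value outside its range is refused whole. The fingers move at their own pace and stop on an object; "force" is the grip in N (left out, the last holds). Time passes only in rows, so rows that repeat a pose let the fingers close. It gives the time, the measured TCP pose, the force and the opening at its end, in the units of the state.
- manip.get_obs(): the state, without advancing time (a new reading comes with each control period).
- manip.capture(name): name is "side" or "top"; returns a dict with "frame" (480x640x3 uint8, blue, green, red), "mtx" (3x3 intrinsics, pixels), "view" (4x4, takes a point from world to camera coordinates). Camera axes: x right, y down, z forward; pixel columns grow to the right and rows downward; lengths in m; the calibration is good to about 2 mm. A picture is of the moment at which its call begins. There is no depth.
- manip.job_done(): hands the job in, once; it reports no verdict.
The state is a dict: "time_s": time; "q": joint angles; "qvel": joint speeds; "joint_efforts": joint torques, N m; "tool_pos": TCP position; "eef_rot": TCP orientation; "ft_force": force on the tool from outside, world axes, zero at the start; "wrist_torque": the same for the moment, N m; "gripper_width": finger opening in m.
Only numpy, scipy, OpenCV 4.12 (cv2) and the standard library are available. Lean on these libraries where they do the work, as an engineer would, in place of code of your own. Each camera call takes 0.05 s, during which the arm holds its last target. There are 200 camera calls.

## Task

Sort the two tagged boxes: the one with the round tag has passed, so set it flat in the wooden lane, lengthwise between the two runners and not sticking out past either end; the one with the cross tag is rejected, so set it flat inside the shallow grey tray. Leave both lid up and let go, and set them down rather than dropping or throwing them. Leave the box without a tag, the tape roll and the jar where they are.

Things in the scene. Friction and masses are not known exactly. Their poses are not given: they have to be found in the camera images.
- box_round: Passed box: closed grey storage box, a rigid block 120 long (own x) x 48 wide (own y) x 60 high (z), about 0.25 kg, straight sides, black latches on the short ends, lid up. Origin: centre of its underside. Raised white ROUND disc tag, 40 mm across, 2 mm high, in the middle of the lid.
- box_cross: Rejected box: closed grey storage box, a rigid block 120 long (own x) x 48 wide (own y) x 60 high (z), about 0.25 kg, straight sides, black latches on the short ends, lid up. Origin: centre of its underside. Raised white X-shaped CROSS tag, two bars 52 x 10 mm, 2 mm high, in the middle of the lid.
- box_plain: Box with a bare lid, no tag: closed grey storage box, a rigid block 120 long (own x) x 48 wide (own y) x 60 high (z), about 0.25 kg, straight sides, black latches on the short ends, lid up. Origin: centre of its underside. It stays where it is. The three boxes stand on the table 140 mm or more apart, centre to centre, in any arrangement.
- lane: Pass nest, fixed: plywood base plate 190 long (own x) x 116 wide (own y) x 6 thick with two wooden runners along its long sides, each 20 wide, whose tops are 24 mm above the table (18 above the plate); the free lane between them is 76 mm wide, centred, open at both ends. Origin: centre of the underside, on the table. It may stand left or right.
- lane_floor (a point): Centre of the lane's floor (top of the base plate), 6 mm above the table, axes as the lane: x along the runners.
- tray: Reject nest, fixed: shallow open grey plastic tray, outside 200 long (own x) x 120 wide (own y) x 30 high, walls and floor 5 mm thick (inside 190 x 110). Origin: centre of its underside, on the table. It stands on the side opposite to the lane.
- tray_in (a point): Centre of the tray's inner floor, 5 mm above the table, axes as the tray: x along its length.
- tape_roll: Cardboard-brown tape roll lying flat, 80 mm across, 25 high; origin at the centre of its underside. A bystander: leave it where it is.
- jar: Pale grey jar with white lid, 56 mm across, 85 high; origin at the centre of its underside. A bystander: leave it where it is.
Things that resemble listed ones, but are neither listed nor needed, are in the scene too. Leave any purple look-alike of the lane alone.

How it is judged:
By the outcome, as a careful person would: the job done as asked, in the order asked, and still so for the second after the job is handed in, with the robot touching nothing.
It also fails if it takes over 54 s, if anything falls off the work surface, if the arm or the gripper's body presses on something with over 40 N, if the wrist force passes 120 N, or if a joint passes its speed limit or range.

## Working session

There is one attempt and no reset: what is moved stays moved. The work goes in short steps, Python scripts to look and compute and a tool call to move; the robot and the scene stay as the last step left them, time stands still between calls to the robot, and variables do not carry over. Pictures are saved under pics/ and viewed, about 8 in all and at most 12, crops included, and the job is handed in when it is done.

Besides the shell and the picture viewer there is one more tool, called after "Call:" as a command line: name --pt "numbers of a row" for each row, then --argument value for the rest. apply_moves: Moves the arm, as the interface text tells. Its arguments: {"type":"object","properties":{"motion":{"type":"array","items":{"type":"array","items":{"type":"number"}}},"force":{"type":"number"}},"required":["motion"]}

```bash
mkdir -p pics; python3 - <<'E'
from workcell import manip
import cv2,numpy as np
np.set_printoptions(precision=4,suppress=True)
for n in("top","side"):
    c=manip.capture(n); cv2.imwrite(f"pics/{n}0.png",c["frame"]); np.savez(f"{n}0.npz",**c); print(c["mtx"],c["view"])
print(manip.get_obs())
E
```

```text
[[467.2774   0.     315.067 ]
 [  0.     467.2774 237.3998]
 [  0.       0.       1.    ]] [[ 0.0018 -1.     -0.0017  0.0029]
 [-0.99   -0.0016 -0.141   0.5013]
 [ 0.141   0.0019 -0.99    1.0967]
 [ 0.      0.      0.      1.    ]]
[[556.1739   0.     312.5581]
 [  0.     556.1739 230.8491]
 [  0.       0.       1.    ]] [[-0.9208 -0.3899 -0.0071  0.4375]
 [-0.2077  0.5057 -0.8373  0.1302]
 [ 0.33   -0.7696 -0.5466  1.0739]
 [ 0.      0.      0.      1.    ]]
{'time_s': 0.1, 'q': array([-1.3923,  0.1815,  1.6079,  0.    ,  1.3538, -0.2063]), 'qvel': array([-0.0003, -0.0029, -0.0027, -0.0004,  0.0015, -0.0017]), 'joint_efforts': array([  0.0003, -44.5876, -35.2237,  -0.0002,   0.0042,   0.    ]), 'tool_pos': array([ 0.2158, -0.5325,  0.2415]), 'eef_rot': array([-3.14  , -0.0003,  0.3848]), 'ft_force': array([0.5713, 0.4411, 0.5558]), 'wrist_torque': array([0.0054, 0.0247, 0.003 ]), 'gripper_width': 0.08532467300422102}
```

View pics/top0.png

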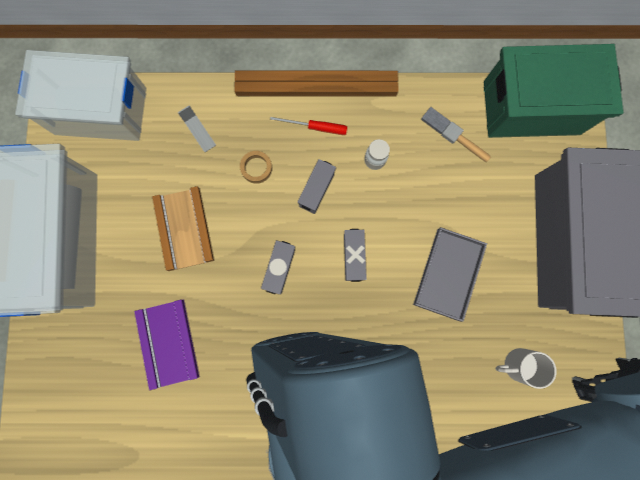

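View pics/side0.png

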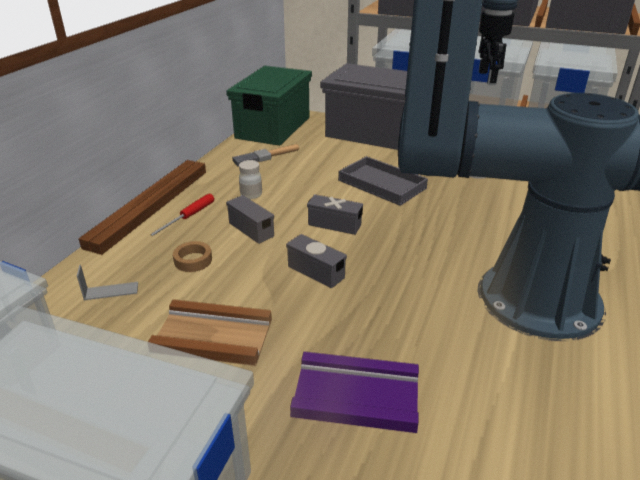

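The top view shows the round-tag box at (278,267), the cross-tag box at (355,255), the plain one at (317,187), the wooden lane at (183,229) and the tray at (450,273). The purple look-alike is at (167,345). Next I'll rectify crops at the known heights.

```bash
cat >h.py <<'E'
import cv2,numpy as np
np.set_printoptions(precision=4,suppress=True)
def P(c): return c["mtx"]@c["view"][:3]
def px2w(c,u,v,z):
    p=P(c); A=np.c_[p[:,0],p[:,1],p[:,2]*z+p[:,3]]; w=np.linalg.solve(A,[u,v,1]); return w[:2]/w[2]
def ortho(c,cen,z,s=1.5,W=390,H=300):
    # image right = -y, up = +x
    p=P(c); A=np.c_[p[:,0],p[:,1],p[:,2]*z+p[:,3]]
    M=np.array([[0,-1/s/1000,cen[0]+H/2/s/1000],[-1/s/1000,0,cen[1]+W/2/s/1000],[0,0,1]])
    return cv2.warpPerspective(c["frame"],A@M,(W,H),flags=cv2.INTER_CUBIC|cv2.WARP_INVERSE_MAP)
E
python3 - <<'E'
from h import *
c=dict(np.load("top0.npz"))
out=[]
for n,u,v,z in(("round",278,267,.06),("cross",355,255,.06),("lane",183,229,.024),("tray",450,273,.03)):
    w=px2w(c,u,v,z).round(2); print(n,w); out.append(ortho(c,w,z))
im=np.vstack([np.hstack(out[:2]),np.hstack(out[2:])]); cv2.imwrite("pics/o.png",im)
E
```

```text
round [0.43 0.09]
cross [ 0.46 -0.09]
lane [0.52 0.33]
tray [ 0.42 -0.32]
```

View pics/o.png

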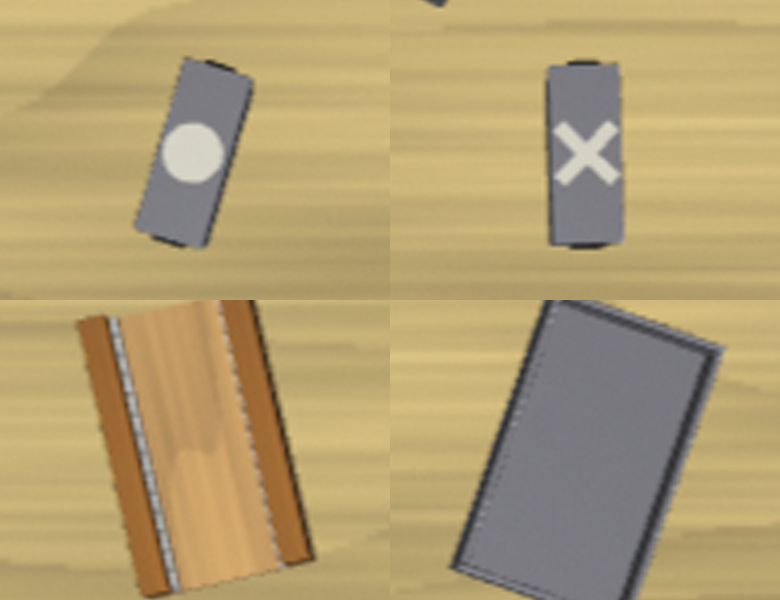

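Estimates (x, y, yaw):
- round (.428, .091, -15.5°)
- cross (.4575, -.0905, +0.8°)
- lane (.526, .329, 13.8°)
- tray (.4147, -.321, -19.5°)

I'll grip high, with the TCP 37 mm above the box underside, so the fingers clear the runners and the tray walls.

```bash
cat >go.py <<'E'
import sys
from h import *
from workcell import manip
from scipy.spatial.transform import Rotation as R
x,y,z,yaw=map(float,sys.argv[1:5])
o=manip.get_obs(); R0=R.from_euler("xyz",o["eef_rot"])
print(o["time_s"],o["tool_pos"],o["eef_rot"],o["ft_force"],o["gripper_width"])
print("shift",R0.inv().apply(np.array([x,y,z])-o["tool_pos"]),"turn",(R0.inv()*R.from_euler("xyz",[np.pi,0,np.radians(yaw)])).as_rotvec())
E
python3 go.py .428 .091 .19 -15.5
```

```text
0.1 [ 0.2158 -0.5325  0.2415] [-3.14   -0.0003  0.3848] [0.5713 0.4411 0.5558] 0.08532467300422102
shift [ 0.4307 -0.4981  0.0524] turn [-0.0016  0.0002  0.6553]
```

Call:
apply_moves --pt "1 0.431 -0.498 0.0 0 0 0.655" --pt "1 0.431 -0.498 0.0 0 0 0.655" --pt "1 0.431 -0.498 0.0 0 0 0.655" --pt "1 0.431 -0.498 0.0 0 0 0.655" --pt "1 0.431 -0.498 0.0 0 0 0.655" --pt "1 0.431 -0.498 0.0 0 0 0.655" --pt "1 0.431 -0.498 0.0 0 0 0.655" --pt "1 0.431 -0.498 0.0 0 0 0.655" --pt "1 0.431 -0.498 0.0 0 0 0.655" --pt "1 0.431 -0.498 0.0 0 0 0.655" --force 40

```text
time_s: 1.1
tool_pos: [0.377, -0.0585, 0.2424]
eef_rot: [3.141, -0.001, -0.271]
ft_force: [0.7, -0.5, 0.5]
gripper_width: 0.0855
```

```bash
python3 go.py .428 .091 .15 -15.5
```

```text
1.1 [ 0.377  -0.0585  0.2424] [ 3.1414 -0.0008 -0.2707] [ 0.6849 -0.5349  0.4755] 0.08545336154839502
shift [ 0.0091 -0.1577  0.0924] turn [ 0.0002 -0.0008 -0.0002]
```

Call:
apply_moves --pt "1 0.003 -0.05 0.03 0 0 0" --pt "1 0.006 -0.09 0.06 0 0 0" --pt "1 0.009 -0.13 0.09 0 0 0" --pt "1 0.009 -0.15 0.09 0 0 0" --pt "1 0.009 -0.15 0.09 0 0 0" --pt "1 0.009 -0.15 0.09 0 0 0"

```text
time_s: 1.7
tool_pos: [0.4253, 0.082, 0.1519]
eef_rot: [3.141, 0.001, -0.268]
ft_force: [-0.1, -0.6, -0.0]
gripper_width: 0.0856
```

```bash
python3 go.py .428 .091 .037 -15.5; python3 - <<'E'
from h import *
from workcell import manip
c=manip.capture("top"); im=c["frame"]
d=manip.capture("side")["frame"]
z=lambda a,u,v:cv2.resize(a[v-75:v+75,u-100:u+100],(400,300),interpolation=2)
cv2.imwrite("pics/a.png",np.hstack([z(im,278,267),z(d,316,240)]))
E
```

```text
1.7 [0.4253 0.082  0.1519] [ 3.141   0.0012 -0.2681] [-0.1139 -0.6352 -0.019 ] 0.08563907425240683
shift [ 0.0004 -0.0094  0.1149] turn [0.0006 0.0012 0.0024]
```

View pics/a.png

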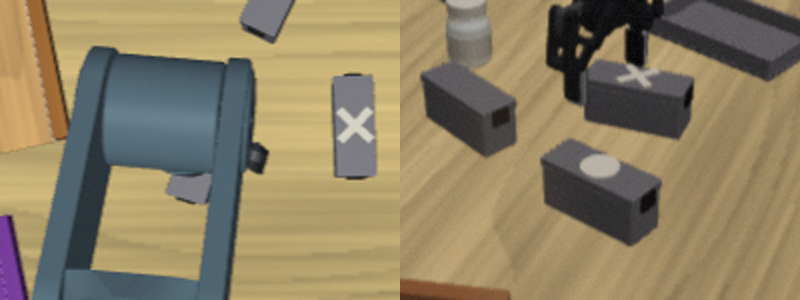

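The side crop shows both fingers (x about 575 and 635) centred over the round box as projected. Descending now.

Call:
apply_moves --pt "1 0 -0.009 0.03 0 0 0" --pt "1 0 -0.009 0.06 0 0 0" --pt "1 0 -0.009 0.09 0 0 0" --pt "1 0 -0.009 0.105 0 0 0" --pt "1 0 -0.009 0.115 0 0 0" --pt "1 0 -0.009 0.115 0 0 0" --pt "1 0 -0.009 0.115 0 0 0"

```text
time_s: 2.5
tool_pos: [0.4289, 0.0898, 0.0381]
eef_rot: [-3.141, -0.001, -0.271]
ft_force: [0.5, -0.1, 0.5]
gripper_width: 0.0849
```

Call:
apply_moves --pt "-1 0 0 0 0 0 0" --pt "-1 0 0 0 0 0 0" --pt "-1 0 0 0 0 0 0" --pt "-1 0 0 0 0 0 0" --pt "-1 0 0 0 0 0 0" --pt "-1 0 0 0 0 0 0" --pt "-1 0 0 0 0 0 0" --pt "-1 0 0 0 0 0 0"

```text
time_s: 3.3
tool_pos: [0.4288, 0.0903, 0.0383]
eef_rot: [-3.141, -0.002, -0.27]
ft_force: [-1.0, -1.1, 6.0]
gripper_width: 0.0475
```

Call:
apply_moves --pt "-1 0 0 -0.015 0 0 0" --pt "-1 0 0 -0.04 0 0 0" --pt "-1 0 0 -0.07 0 0 0" --pt "-1 0 0 -0.09 0 0 0" --pt "-1 0 0 -0.1 0 0 0" --pt "-1 0 0 -0.1 0 0 0" --pt "-1 0 0 -0.1 0 0 0"

```text
time_s: 4.0
tool_pos: [0.4274, 0.0904, 0.1365]
eef_rot: [3.141, 0.001, -0.27]
ft_force: [-0.6, 0.7, -2.5]
gripper_width: 0.0479
```

```bash
python3 go.py .526 .329 .137 13.8
```

```text
4.0 [0.4274 0.0904 0.1365] [ 3.1414  0.0011 -0.2701] [-0.6311  0.6786 -2.4599] 0.04792184484411151
shift [ 0.0313 -0.2562 -0.0006] turn [-0.0001  0.0011 -0.511 ]
```

Call:
apply_moves --pt "-1 0.005 -0.03 0 0 0 -0.06" --pt "-1 0.01 -0.07 0 0 0 -0.14" --pt "-1 0.015 -0.11 0 0 0 -0.22" --pt "-1 0.02 -0.15 0 0 0 -0.3" --pt "-1 0.025 -0.19 0 0 0 -0.38" --pt "-1 0.028 -0.22 0 0 0 -0.44" --pt "-1 0.03 -0.245 0 0 0 -0.49" --pt "-1 0.031 -0.256 0 0 0 -0.511" --pt "-1 0.031 -0.256 0 0 0 -0.511" --pt "-1 0.031 -0.256 0 0 0 -0.511"

```text
time_s: 5.0
tool_pos: [0.5254, 0.3278, 0.136]
eef_rot: [3.141, 0.003, 0.24]
ft_force: [-0.4, -1.1, -2.5]
gripper_width: 0.0475
```

```bash
python3 go.py .526 .329 .045 13.8
```

```text
5.0 [0.5254 0.3278 0.136 ] [3.1408 0.0026 0.2399] [-0.426  -1.1224 -2.4853] 0.04751689867374185
shift [ 0.0011 -0.0011  0.091 ] turn [ 0.0007  0.0026 -0.001 ]
```

Call:
apply_moves --pt "-1 0.001 -0.001 0.03 0 0 0" --pt "-1 0.001 -0.001 0.06 0 0 0" --pt "-1 0.001 -0.001 0.075 0 0 0" --pt "-1 0.001 -0.001 0.083 0 0 0" --pt "-1 0.001 -0.001 0.087 0 0 0" --pt "-1 0.001 -0.001 0.088 0 0 0" --pt "-1 0.001 -0.001 0.089 0 0 0" --pt "-1 0.001 -0.001 0.089 0 0 0"

```text
time_s: 5.8
tool_pos: [0.5277, 0.3303, 0.0493]
eef_rot: [-3.141, -0.002, 0.241]
ft_force: [0.9, 0.4, -1.8]
gripper_width: 0.0471
```

```bash
python3 go.py .526 .329 .0443 13.8; python3 - <<'E'
from h import *
from workcell import manip
d=manip.capture("side")["frame"]
cv2.imwrite("pics/b.png",cv2.resize(d[240:390,120:320],(800,600),interpolation=2))
E
```

```text
5.8 [0.5277 0.3303 0.0493] [-3.1414 -0.0017  0.2408] [ 0.8707  0.3697 -1.829 ] 0.04711591429089676
shift [-0.002   0.0008  0.005 ] turn [-0.0002 -0.0017 -0.0001]
```

View pics/b.png

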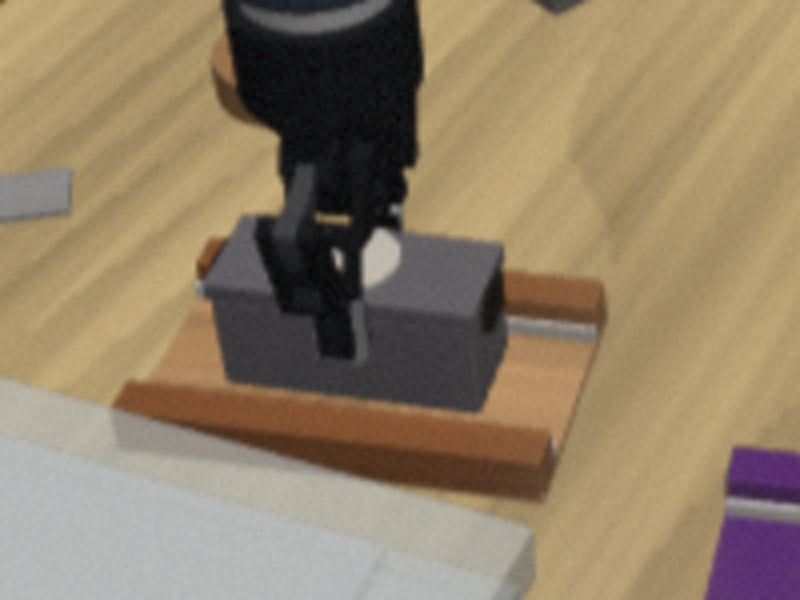

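The box is between the runners and roughly centred, at about the last few mm. I'll creep down until it touches.

Call:
apply_moves --pt "-1 0 0 0.001 0 0 0" --pt "-1 0 0 0.002 0 0 0" --pt "-1 0 0 0.003 0 0 0" --pt "-1 0 0 0.003 0 0 0"

```text
time_s: 6.25
tool_pos: [0.5269, 0.33, 0.0451]
eef_rot: [3.142, 0.0, 0.241]
ft_force: [-0.1, 0.1, -1.9]
gripper_width: 0.0477
```

Call:
apply_moves --pt "-1 0 0 0.0005 0 0 0" --pt "-1 0 0 0.001 0 0 0" --pt "-1 0 0 0.001 0 0 0"

```text
time_s: 6.55
tool_pos: [0.5271, 0.33, 0.0443]
eef_rot: [-3.142, -0.0, 0.241]
ft_force: [-0.2, 0.2, -1.7]
gripper_width: 0.0472
```

Call:
apply_moves --pt "-1 0 0 0.0005 0 0 0" --pt "-1 0 0 0.001 0 0 0" --pt "-1 0 0 0.001 0 0 0"

```text
time_s: 6.85
tool_pos: [0.5271, 0.3301, 0.0443]
eef_rot: [3.141, -0.0, 0.241]
ft_force: [-3.1, -3.0, 6.0]
gripper_width: 0.0475
```

Call:
apply_moves --pt "-1 0 0 0.0005 0 0 0" --pt "-1 0 0 0.001 0 0 0" --pt "-1 0 0 0.001 0 0 0"

```text
time_s: 7.15
tool_pos: [0.5271, 0.33, 0.0443]
eef_rot: [3.141, 0.0, 0.241]
ft_force: [-7.5, -4.4, 14.1]
gripper_width: 0.0473
```

Contact at z=.0443, as predicted. I'll release and rise.

Call:
apply_moves --pt "-1 0 0 -0.001 0 0 0" --pt "-1 0 0 -0.001 0 0 0" --pt "0.8 0 0 -0.001 0 0 0" --pt "0.8 0 0 -0.001 0 0 0" --pt "0.8 0 0 -0.001 0 0 0" --pt "0.8 0 0 -0.001 0 0 0" --pt "0.8 0 0 -0.001 0 0 0" --pt "0.8 0 0 -0.001 0 0 0"

```text
time_s: 7.95
tool_pos: [0.5271, 0.33, 0.0432]
eef_rot: [3.142, 0.0, 0.241]
ft_force: [-0.4, -0.3, -0.4]
gripper_width: 0.077
```

Call:
apply_moves --pt "0.8 0 0 -0.01 0 0 0" --pt "0.8 0 0 -0.03 0 0 0" --pt "0.8 0 0 -0.07 0 0 0" --pt "0.8 0 0 -0.11 0 0 0" --pt "0.8 0 0 -0.13 0 0 0" --pt "0.8 0 0 -0.14 0 0 0" --pt "0.8 0 0 -0.14 0 0 0"

```text
time_s: 8.65
tool_pos: [0.5279, 0.3303, 0.1852]
eef_rot: [-3.141, -0.003, 0.241]
ft_force: [0.3, -0.9, -0.3]
gripper_width: 0.0766
```

```bash
python3 go.py .4575 -.0905 .18 0.8
```

```text
8.65 [0.5279 0.3303 0.1852] [-3.1412 -0.0032  0.2408] [ 0.3009 -0.8896 -0.3183] 0.07663857065694608
shift [-0.1687  0.3919  0.0045] turn [-0.0008 -0.0032  0.2269]
```

Call:
apply_moves --pt "1 -0.016 0.036 0 0 0 0.02" --pt "1 -0.035 0.08 0 0 0 0.05" --pt "1 -0.053 0.123 0 0 0 0.08" --pt "1 -0.071 0.166 0 0 0 0.1" --pt "1 -0.09 0.209 0 0 0 0.12" --pt "1 -0.108 0.252 0 0 0 0.15" --pt "1 -0.127 0.295 0 0 0 0.17" --pt "1 -0.145 0.338 0 0 0 0.2" --pt "1 -0.16 0.37 0 0 0 0.22" --pt "1 -0.168 0.391 0 0 0 0.226"

```text
time_s: 9.65
tool_pos: [0.4553, -0.0917, 0.1816]
eef_rot: [-3.141, 0.003, 0.012]
ft_force: [1.2, 0.9, -0.8]
gripper_width: 0.0857
```

Call:
apply_moves --pt "1 0 0 0.02 0 0 0" --pt "1 0 0 0.04 0 0 0" --pt "1 0 0 0.04 0 0 0"

```text
time_s: 9.95
tool_pos: [0.454, -0.0887, 0.1393]
eef_rot: [-3.138, 0.007, 0.014]
ft_force: [-0.6, 0.9, -1.1]
gripper_width: 0.0854
```

```bash
python3 go.py .4575 -.0905 .038 0.8;python3 - <<'E'
from h import *
from workcell import manip
c=manip.capture("top"); d=manip.capture("side")["frame"]
L=cv2.resize(ortho(c,[.526,.329],.066),(390,300))
cv2.imwrite("pics/c.png",np.hstack([L,cv2.resize(d[140:290,240:440],(400,300),interpolation=2)]))
E
```

```text
9.95 [ 0.454  -0.0887  0.1393] [-3.1378  0.0075  0.0139] [-0.5895  0.8552 -1.0948] 0.085355859531443
shift [0.0042 0.0022 0.1013] turn [-0.0038  0.0075 -0.0001]
```

View pics/c.png

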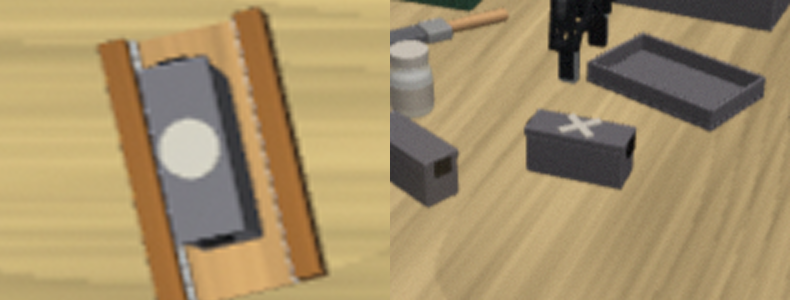

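The round box sits flat between the runners, well inside both ends. The gripper is over the cross box, so I'll descend and grip.

Call:
apply_moves --pt "1 0.002 0.001 0.03 0 0 0" --pt "1 0.002 0.001 0.06 0 0 0" --pt "1 0.002 0.001 0.085 0 0 0" --pt "1 0.002 0.001 0.095 0 0 0" --pt "1 0.002 0.001 0.101 0 0 0" --pt "1 0.002 0.001 0.101 0 0 0" --pt "1 0.002 0.001 0.101 0 0 0"

```text
time_s: 10.75
tool_pos: [0.4601, -0.0911, 0.0434]
eef_rot: [3.141, -0.002, 0.015]
ft_force: [0.4, -0.5, 0.3]
gripper_width: 0.0857
```

Call:
apply_moves --pt "-1 0 0 0 0 0 0" --pt "-1 0 0 0 0 0 0" --pt "-1 0 0 0 0 0 0" --pt "-1 0 0 0 0 0 0" --pt "-1 0 0 0 0 0 0" --pt "-1 0 0 0 0 0 0" --pt "-1 0 0 0 0 0 0" --pt "-1 0 0 0 0 0 0"

```text
time_s: 11.55
tool_pos: [0.4599, -0.0913, 0.0432]
eef_rot: [3.141, -0.001, 0.015]
ft_force: [-1.6, -0.2, 6.8]
gripper_width: 0.0471
```

Call:
apply_moves --pt "-1 0 0 -0.015 0 0 0" --pt "-1 0 0 -0.04 0 0 0" --pt "-1 0 0 -0.07 0 0 0" --pt "-1 0 0 -0.09 0 0 0" --pt "-1 0 0 -0.1 0 0 0" --pt "-1 0 0 -0.1 0 0 0" --pt "-1 0 0 -0.1 0 0 0"

```text
time_s: 12.25
tool_pos: [0.4584, -0.0904, 0.1412]
eef_rot: [-3.141, 0.002, 0.015]
ft_force: [-0.1, 0.2, -4.3]
gripper_width: 0.0473
```

```bash
python3 go.py .4147 -.321 .138 -19.5
```

```text
12.25 [ 0.4584 -0.0904  0.1412] [-3.1408  0.0015  0.0148] [-0.066   0.1759 -4.3496] 0.04732671124033979
shift [-0.0471  0.23    0.0031] turn [-0.0005  0.0016  0.3551]
```

Call:
apply_moves --pt "-1 -0.006 0.03 0 0 0 0.045" --pt "-1 -0.014 0.07 0 0 0 0.11" --pt "-1 -0.022 0.11 0 0 0 0.17" --pt "-1 -0.031 0.15 0 0 0 0.23" --pt "-1 -0.039 0.19 0 0 0 0.3" --pt "-1 -0.044 0.215 0 0 0 0.335" --pt "-1 -0.047 0.23 0 0 0 0.355" --pt "-1 -0.047 0.23 0 0 0 0.355" --pt "-1 -0.047 0.23 0 0 0 0.355"

```text
time_s: 13.15
tool_pos: [0.4151, -0.3201, 0.1411]
eef_rot: [-3.14, 0.002, -0.34]
ft_force: [1.1, 1.2, -3.5]
gripper_width: 0.0472
```

```bash
python3 go.py .4147 -.321 .0482 -19.5
```

```text
13.15 [ 0.4151 -0.3201  0.1411] [-3.1397  0.0022 -0.3399] [ 1.12    1.1502 -3.54  ] 0.0472370831634022
shift [0.0001 0.0011 0.0929] turn [-0.0019  0.0022  0.0005]
```

Call:
apply_moves --pt "-1 0 0.001 0.03 0 0 0" --pt "-1 0 0.001 0.06 0 0 0" --pt "-1 0 0.001 0.075 0 0 0" --pt "-1 0 0.001 0.083 0 0 0" --pt "-1 0 0.001 0.087 0 0 0" --pt "-1 0 0.001 0.088 0 0 0" --pt "-1 0 0.001 0.089 0 0 0" --pt "-1 0 0.001 0.089 0 0 0"

```text
time_s: 13.95
tool_pos: [0.4157, -0.3228, 0.0541]
eef_rot: [3.141, -0.001, -0.34]
ft_force: [-0.3, -0.0, -3.2]
gripper_width: 0.0472
```

Call:
apply_moves --pt "-1 0 0 0.0005 0 0 0" --pt "-1 0 0 0.001 0 0 0" --pt "-1 0 0 0.001 0 0 0"

```text
time_s: 14.25
tool_pos: [0.4152, -0.3225, 0.0524]
eef_rot: [3.141, -0.0, -0.34]
ft_force: [-0.2, 0.1, -4.1]
gripper_width: 0.0476
```

Call:
apply_moves --pt "-1 0 0 0.001 0 0 0" --pt "-1 0 0 0.002 0 0 0" --pt "-1 0 0 0.003 0 0 0" --pt "-1 0 0 0.003 0 0 0"

```text
time_s: 14.65
tool_pos: [0.4151, -0.3222, 0.049]
eef_rot: [-3.141, 0.0, -0.34]
ft_force: [-0.1, -0.3, -3.5]
gripper_width: 0.0472
```

Call:
apply_moves --pt "-1 0 0 0.0005 0 0 0" --pt "-1 0 0 0.001 0 0 0" --pt "-1 0 0 0.001 0 0 0"

```text
time_s: 14.95
tool_pos: [0.4153, -0.3224, 0.0483]
eef_rot: [3.142, -0.0, -0.34]
ft_force: [0.1, 0.4, -3.5]
gripper_width: 0.0475
```

Call:
apply_moves --pt "-1 0 0 0.0005 0 0 0" --pt "-1 0 0 0.001 0 0 0" --pt "-1 0 0 0.001 0 0 0"

```text
time_s: 15.25
tool_pos: [0.4153, -0.3224, 0.0482]
eef_rot: [3.141, 0.0, -0.34]
ft_force: [-4.2, 3.1, 7.5]
gripper_width: 0.0475
```

Touching at z=.0482, as predicted. Release and retreat.

Call:
apply_moves --pt "-1 0 0 -0.0005 0 0 0" --pt "-1 0 0 -0.0005 0 0 0" --pt "0.8 0 0 -0.0005 0 0 0" --pt "0.8 0 0 -0.0005 0 0 0" --pt "0.8 0 0 -0.0005 0 0 0" --pt "0.8 0 0 -0.0005 0 0 0" --pt "0.8 0 0 -0.0005 0 0 0" --pt "0.8 0 0 -0.0005 0 0 0"

```text
time_s: 16.05
tool_pos: [0.4152, -0.3224, 0.0478]
eef_rot: [3.142, -0.0, -0.34]
ft_force: [-0.5, -0.2, 0.1]
gripper_width: 0.0767
```

Call:
apply_moves --pt "0.8 0 0 -0.01 0 0 0" --pt "0.8 0 0 -0.03 0 0 0" --pt "0.8 0 0 -0.07 0 0 0" --pt "0.8 0 0 -0.11 0 0 0" --pt "0.8 0 0 -0.15 0 0 0" --pt "0.8 0 0 -0.18 0 0 0" --pt "0.8 0 0 -0.19 0 0 0" --pt "0.8 0 0 -0.19 0 0 0"

```text
time_s: 16.85
tool_pos: [0.4158, -0.323, 0.2398]
eef_rot: [3.14, -0.003, -0.34]
ft_force: [0.1, -0.8, -0.0]
gripper_width: 0.0769
```

```bash
python3 go.py .216 -.533 .24 -19.5
```

```text
16.85 [ 0.4158 -0.323   0.2398] [ 3.1395 -0.0034 -0.3401] [ 0.0901 -0.7745 -0.0431] 0.07693473162263739
shift [-0.1183  0.2646 -0.0001] turn [ 0.002  -0.0034  0.0002]
```

Call:
apply_moves --pt "0.8 -0.015 0.035 0 0 0 0" --pt "0.8 -0.033 0.075 0 0 0 0" --pt "0.8 -0.05 0.115 0 0 0 0" --pt "0.8 -0.07 0.155 0 0 0 0" --pt "0.8 -0.088 0.195 0 0 0 0" --pt "0.8 -0.105 0.235 0 0 0 0" --pt "0.8 -0.115 0.26 0 0 0 0" --pt "0.8 -0.115 0.26 0 0 0 0"

```text
time_s: 17.65
tool_pos: [0.217, -0.5304, 0.2351]
eef_rot: [-3.139, 0.002, -0.344]
ft_force: [0.4, 1.2, -0.2]
gripper_width: 0.077
```

```bash
python3 - <<'E'
from h import *
from workcell import manip
c=manip.capture("top"); d=manip.capture("side")
a=np.load("top0.npz")["frame"]
for n,(u,v,w,h) in dict(plain=(295,155,45,62),tape=(235,145,40,42),jar=(360,135,32,36)).items():
    print(n,"mean diff",np.abs(a[v:v+h,u:u+w].astype(int)-c["frame"][v:v+h,u:u+w]).mean())
r=lambda f,u,v:cv2.resize(f[v:v+150,u:u+200],(400,300),interpolation=2)
cv2.imwrite("pics/e.png",np.vstack([np.hstack([ortho(c,[.526,.329],.03,W=400),ortho(c,[.415,-.321],.03,W=400)]),np.hstack([r(d["frame"],120,230),r(d["frame"],290,110)])]))
E
```

```text
plain mean diff 0.7591397849462366
tape mean diff 0.7595238095238095
jar mean diff 0.7161458333333334
```

View pics/e.png

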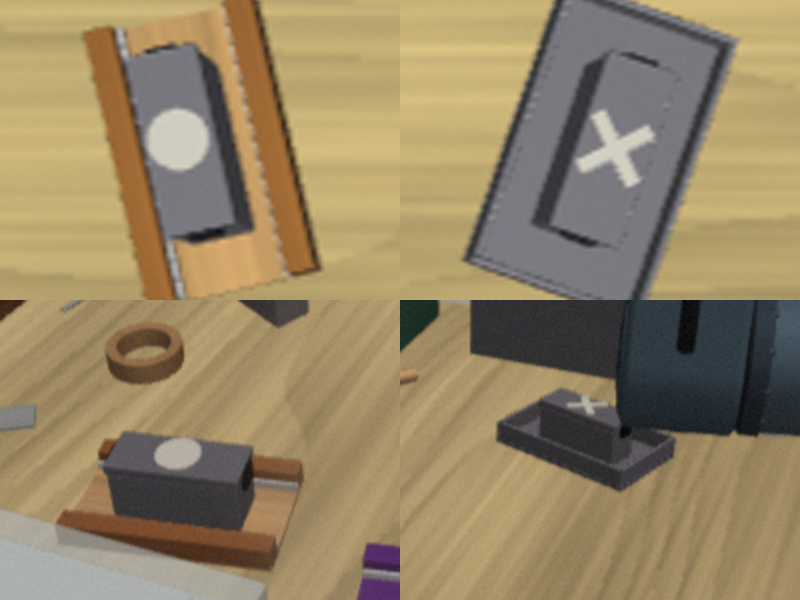

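Both boxes lie flat, lid up and clear of the nest walls: the round one in the lane (178,139), the cross one in the tray (615,148). The bystanders show no image change. Handing in.

```bash
python3 -c "
from workcell import manip
print(manip.job_done())"
```

```text
the job is handed in; nothing more can be done
None
```

I put the round-tag box in the wooden lane first, then the cross-tag box in the grey tray. I lowered each one until it touched, then let go, backed the arm off and handed in the job at about 18 s.

In the last top and side pictures, both boxes are flat and lid up. The round box lies lengthwise between the runners and inside both ends, and the cross box is well inside the tray walls. The plain box, tape roll and jar look the same as at the start (mean pixel change about 0.75, which is noise level). The force readings, taken at the end of each move, stayed under about 17 N. No check failed or disagreed.

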